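# Load the long blank in the press-tool nest and press it level

### The arm

A 6-joint arm with a two-finger parallel gripper is mounted at the origin on the work surface. World frame = base frame: x ahead of the robot, y to its left, z up, the work surface at z = 0. Lengths are in m, angles in degrees, forces in N, time in s.
With the tool pointing down it reaches from about 0.4 to 0.825 m from the base axis. Payload 7 kg.
Tool frame: the origin (TCP) lies midway between the tips of the shut fingers; the grasp point (between the pads) lies ctrl.grasp_offset behind it (ctrl.grasp_offset is the distance from the TCP to the grasp point, in m); z points along the fingers, y is the line along which they close (so a half turn about z gives the same grasp; the last joint's range is limited). The gripper opens to 88 mm and grips with 3 to 60 N. Pads are 19 mm wide; open, the fingers measure 130 mm over their backs; the gripper's body (78 mm by 193 mm) begins 47 mm behind the grasp point.
Start: joints at [81.194, 20.546, 0.682, 0, -70.136, -16.507], TCP at [0.289, 0.61, 0.227] pointing down, gripper open.
Joint ranges: [-176.03, 176.03], [-82.01, 121.73], [-58.28, 71.71], [-173.87, 95.51], [-174.79, -0.11], [-173.66, 173.66]. Speed limits (degrees/s): [136.94, 136.94, 172.46, 180, 180, 180].

### API

Orientations are given as [roll, pitch, yaw] about the fixed x, y, z axes, in that order (R = Rz(yaw) Ry(pitch) Rx(roll)).
In Python, from plant import ctrl gives the robot as it stands. The module is installed in compiled form; this text tells all that it offers.
- The arm moves only by the tool send_rows, never from a script. Its argument "increments" is a list that holds one entry, the list of rows, each a list of 4 numbers: the shift along the world's x, y, z normalised to -1 to 1, where 1 is 0.2 m, then the turn about the world's z normalised to -1 to 1, where 1 is 1.5 rad. In form: [[[x, y, z, roll], ...]]. A call has 1 to 12 rows; each row is the pose to reach, as a shift and turn from the pose commanded when the call began; what a row does not reach only later rows make up. A row lasts 1/8 s, in which the tool goes at most 62.5 mm and 10.7 degrees, less where a joint would pass 70% of its speed; a pose out of reach is approached as far as the arm can. A call with a number of a shift or a turn outside -1 to 1 is refused whole. A call with a gripper value outside its range is refused whole. "jaw" is the opening, from 0 (shut) to 1 (fully open), set as the call begins (left out, the last holds). The fingers move at their own pace and stop on an object; the grip force is fixed at half the most. Time passes only in rows, so rows that repeat a pose let the fingers close. It gives the time, the measured TCP pose, the force, the opening and the grip force at its end, in the units of the state.
- ctrl.get_obs(): the state, without advancing time (a new reading comes with each control period).
- ctrl.snapshot(name): name is "scene" or "top" or "wrist"; returns the picture (420x560x3 uint8, red, green, blue); there is no depth.
- ctrl.calibration(name): a dict with "mtx" (3x3 intrinsics, pixels), "k1" (the pictures are not rectified: a ray, as slopes to the right and down, at radius r is drawn at 1 + k1 r^2 times it, then the intrinsics apply), "eye" and "attitude" of the camera in the world. Camera axes: x right, y up, looking along -z (the intrinsics and any distortion apply to the point x, -y, -z); pixel columns grow to the right and rows downward; lengths in m; the calibration is good to about 2 mm. A picture is of the moment at which its call begins: read the wrist's pose just before it. calibration takes no time and is no camera call; for the wrist camera it gives the pose at the moment of the call.
- ctrl.close_job(): hands the job in; it is judged then, once.
Trained networks look in the newest picture that a camera, given by its name, has taken for a name from the list of things; names that differ only in an ending like _2 or _b are one class to them, and where a whole thing is asked for, a point or a joint stands for the part that bears it (a point fixed in the world has none). Each returns a list of dicts, best first, with "conf" (0 to 1); they miss things now and then, are a little off and sometimes report something else, mostly with a low value. They report only what shows in the picture. A call takes as long as a camera call. They do not tell look-alikes from the thing itself.
- ctrl.trace(thing, camera): "mask" (420x560 bool, what is visible of it) and "bbox" ([left, top, right, bottom] in pixels, round what is visible of it).
- ctrl.spot_point(thing, camera): "pixel" ([row, column] in pixels: a listed point, or the origin of a listed thing).
The state is a dict: "clock": time; "joint_pos": joint angles; "qvel": joint speeds; "tau": joint torques, N m; "tool_pos": TCP position; "orientation": TCP orientation; "force": force on the tool from outside, world axes, zero at the start; "moment": the same for the moment, N m; "opening": finger opening in m; "gripper_force": force on a finger pad.
Only numpy, scipy, OpenCV 4.12 (cv2) and the standard library are available. Lean on these libraries where they do the work, as an engineer would, in place of code of your own. Each camera call takes 0.05 s, during which the arm holds its last target. There are 200 camera calls.

### The job

Lay the longer of the two flat metal plates in the green nest, between the stops and resting on the two raised pads, and let go of it there. Then push it down until it lies flat and level on the green base, with both stiff pads fully down, and leave it there. Leave the shorter plate, the wrench and the punch where they are.

Things in the scene. Friction and masses are not known exactly. Their poses are not given: they have to be found in the camera images.
- plate: The longer flat aluminium plate, 160 mm long (own x), 54 mm wide (own y), 12 mm thick, with a 26 mm hole through its centre; about 0.28 kg. Origin at the centre of its underside, z up. Starts flat on the bench, to the left or right of the nest.
- nest: Green cast base fixed to the bench, 220 mm long (own x, pointing roughly away from the robot), 104 mm wide (own y), 36 mm high; origin at the centre of its underside, z up. Its flat top, 36 mm above the origin, is the seat, with dark stops standing on it round the plate's place.
- nest_seat (a point): Centre of the nest's seat (axes as nest). Dark steel stops rise 22 mm above it: one at each end, 50 mm wide, x = 84 to 96 mm either way, and two on each long side, y = 31 to 41 mm either way, x = 49 to 71 mm either way. Between these (x = -49 to 49 mm) the long sides are open for the fingers. The plate has 4 mm play all round.
- near_pad (a joint): How far the near pad is pushed down (m). A 30 mm square brass pad at x = -55 mm, y = 0 of the nest: its top is 16 mm above the seat at 0, level with the seat at 0.016. It slides stiffly (about 7 N), has no spring, and stays where it is left; the plate's weight does not move it. Starts 7 to 16 mm above the seat.
- far_pad (a joint): The same for the far pad, at x = +55 mm, y = 0 of the nest; starts at its own height.
- near_pad_top (a point): Centre of the near pad's top face.
- far_pad_top (a point): Centre of the far pad's top face.
- short_plate: Bystander: shorter flat aluminium plate, 90 x 54 x 12 mm with a 26 mm centre hole, flat on the bench on the other side of the nest; origin at the centre of its underside.
- wrench: Bystander: steel wrench, 190 mm long, flat on the bench beyond the nest; origin near the middle of its length, on its underside.
- punch: Bystander: dark steel round punch standing on a 60 mm flange, 36 mm shank, 60 mm high, beyond the work on the left; origin at the centre of its underside.
Things that resemble listed ones, but are neither listed nor needed, are in the scene too. What is shaped like the plate but blue or purple is not meant.

How it is judged:
By the outcome, as a careful person would: the job done as asked, in the order asked, and still so for the second after the job is handed in, with the robot touching nothing.
It also fails if it takes over 50 s, if anything falls off the work surface, if the arm or the gripper's body presses on something with over 40 N, if the wrist force passes 120 N, or if a joint passes its speed limit or range.

## Working session

There is one attempt and no reset: what is moved stays moved. The work goes in short steps, Python scripts to look and compute and a tool call to move; the robot and the scene stay as the last step left them, time stands still between calls to the robot, and variables do not carry over. Pictures are saved under pics/ and viewed, at most 10 in all, crops included, and the job is handed in when it is done.

Besides the shell and the picture viewer there is one more tool, called after "Emit:" in YAML: its name, and indented under it one key for each argument. send_rows: Moves the arm, as the interface text tells. Its arguments: {"type":"object","properties":{"increments":{"type":"array"},"jaw":{"type":"number"}},"required":["increments"]}

```bash
mkdir -p pics; cat > h.py <<'E'
import numpy as np, cv2
from plant import ctrl
from scipy.spatial.transform import Rotation as R
def cal(n):
    c=ctrl.calibration(n); A=np.array(c["attitude"],float)
    if A.shape!=(3,3): A=R.from_euler('xyz',A.ravel(),degrees=True).as_matrix()
    return np.array(c["mtx"]),float(c["k1"]),np.array(c["eye"],float),A
def world(c,px,z):  # px: (col,row) list
    K,k1,e,A=c
    p=cv2.undistortPoints(np.array(px,float).reshape(-1,1,2),K,np.array([k1,0,0,0])).reshape(-1,2)
    d=np.c_[p[:,0],-p[:,1],-np.ones(len(p))]@A.T
    return e+d*((z-e[2])/d[:,2])[:,None]
def proj(c,P):
    K,k1,e,A=c
    q=(np.atleast_2d(P)-e)@A; s=q[:,:2]/-q[:,2:]; s[:,1]*=-1
    s=s*(1+k1*(s**2).sum(1,keepdims=True))
    return s@K[:2,:2].T+K[:2,2]
def save(n,im): cv2.imwrite(f"pics/{n}.png",cv2.cvtColor(np.ascontiguousarray(im),cv2.COLOR_RGB2BGR))
E
python3 - <<'E'
from h import *
print(ctrl.calibration("top")); o=ctrl.get_obs();print(o["tool_pos"],o["orientation"],o["clock"],ctrl.grasp_offset)
a=ctrl.snapshot("top");save("top0",a);np.save("top0.npy",a)
b=ctrl.snapshot("scene");save("scene0",b)
c=cal("top")
for t in ["plate","nest","short_plate","wrench","punch"]:
    for d in ctrl.trace(t,"top"):
        r=cv2.minAreaRect(np.argwhere(d["mask"])[:,::-1].astype(np.float32))
        print(t,round(d["conf"],2),d["bbox"],r, world(c,cv2.boxPoints(r),0.012 if "plate" in t else 0.036)[:,:2].round(4).tolist())
for t in ["plate","nest","nest_seat","near_pad_top","far_pad_top"]:
    for cam in ["top","scene"]:
        print(t,cam,[(round(d["conf"],2),np.round(d["pixel"],1)) for d in ctrl.spot_point(t,cam)])
E
```

```text
{'mtx': array([[521.71675006,   0.        , 275.19110624],
       [  0.        , 521.71675006, 214.98541541],
       [  0.        ,   0.        ,   1.        ]]), 'k1': -0.06565201973636928, 'eye': array([0.25796172, 0.08346035, 1.24846257]), 'attitude': array([ 1.15155120e+01, -5.09725428e-02, -8.88698194e+01])}
[0.28843783 0.60973787 0.22562313] [ 1.79904693e+02 -8.90405846e-03 -2.53196042e+01] 0.0 0.0188
plate 0.9 [127.2, 303.3, 194.5, 354.2] ((160.10508728027344, 327.8094787597656), (67.71221923828125, 25.03765869140625), 35.21759033203125) [[0.2554, 0.4337], [0.3038, 0.4027], [0.2171, 0.2677], [0.17, 0.299]]
plate 0.71 [227.2, 114.6, 249.5, 138.7] ((237.75, 127.25000762939453), (24.041629791259766, 23.33452033996582), 45.0) [[0.7326, 0.2278], [0.7776, 0.188], [0.7328, 0.1437], [0.6885, 0.1835]]
plate 0.66 [98.1, 201.4, 154.7, 261.2] ((127.63629150390625, 229.2896728515625), (63.5759162902832, 23.954309463500977), 47.56376647949219) [[0.5039, 0.5208], [0.5451, 0.4805], [0.4316, 0.3671], [0.3918, 0.4072]]
plate 0.59 [179.5, 203.1, 202.7, 271.3] ((191.5, 238.0), (66.0, 23.0), 90.0)
[... 1029 characters left out ...]
505012512207) [[0.4328, 0.1247], [0.6341, 0.0311], [0.586, -0.0656], [0.3877, 0.0304]]
plate top [(0.67, array([235.9, 192.5])), (0.67, array([228.5, 128.1]))]
plate scene [(0.97, array([234. , 437.5])), (0.7, array([271.2, 356.4])), (0.67, array([318.2, 413.4])), (0.37, array([251., 139.]))]
nest top [(0.97, array([211.6, 300.9]))]
nest scene []
nest_seat top [(0.66, array([213.4, 300.5]))]
nest_seat scene [(0.7, array([210. , 254.3]))]
near_pad_top top [(0.73, array([214.3, 300.9])), (0.54, array([234.4, 289.8])), (0.53, array([192.6, 308.9]))]
near_pad_top scene [(0.7, array([202.2, 277.1]))]
far_pad_top top [(0.44, array([192.8, 309.3]))]
far_pad_top scene [(0.62, array([212.5, 228.9]))]
```

View pics/top0.png

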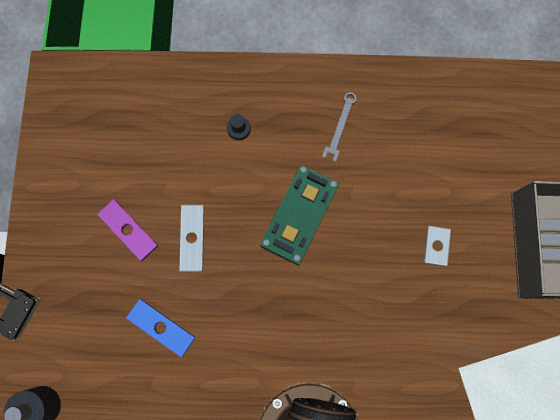

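View pics/scene0.png

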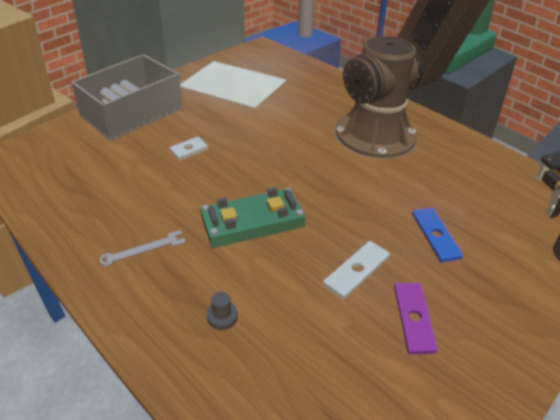

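Top picture: the silver long plate is at (191,238) in col,row. The look-alikes are the purple plate (127,230), the blue plate (160,328), and the short silver plate (437,246), which is a bystander. The nest is at (300,214), with its near pad at (290,234) and far pad at (310,192). By the description I choose (191,238). Next I fit the poses and check them in one close crop.

```bash
cat > fit.py <<'E'
from h import *
from scipy.optimize import minimize
def sil(c,p,L,W,z0,z1,shape,S=4):
    x,y,a=p; k=np.array([[i*L/2,j*W/2] for i in(-1,1) for j in(-1,1)])
    k=k@np.array([[np.cos(a),np.sin(a)],[-np.sin(a),np.cos(a)]])+[x,y]
    P=np.r_[np.c_[k,[z0]*4],np.c_[k,[z1]*4]]
    h=cv2.convexHull(proj(c,P).astype(np.float32))
    m=np.zeros(shape,np.uint8); cv2.fillConvexPoly(m,np.round(h*16).astype(np.int32),255,cv2.LINE_AA,4); return m
def fit(c,mask,p0,L,W,z0,z1):
    t=mask.astype(float)*255
    f=lambda p:np.abs(sil(c,p,L,W,z0,z1,mask.shape).astype(float)-t).sum()/255
    best=None
    for da in(-.06,0,.06):
        s=np.array([p0[0],p0[1],p0[2]+da])
        r=minimize(f,s,method="Nelder-Mead",options=dict(initial_simplex=[s,s+[.01,0,0],s+[0,.01,0],s+[0,0,.06]],xatol=1e-5,fatol=.01))
        if best is None or r.fun<best.fun: best=r
    return best.x,best.fun,mask.sum()
def biggest(m):
    m=m.astype(np.uint8); m=cv2.morphologyEx(m,cv2.MORPH_CLOSE,np.ones((9,9)))
    cs,_=cv2.findContours(m,cv2.RETR_EXTERNAL,cv2.CHAIN_APPROX_NONE); o=np.zeros_like(m)
    cv2.drawContours(o,[max(cs,key=cv2.contourArea)],-1,1,-1); return o.astype(bool)
E
python3 - <<'E'
from fit import *
c=cal("top"); im=np.load("top0.npy"); hsv=cv2.cvtColor(im,cv2.COLOR_RGB2HSV); g=im.astype(int)
def win(m,l,t,r,b):
    o=np.zeros_like(m);o[t:b,l:r]=m[t:b,l:r];return o
gm=win((hsv[...,0]>60)&(hsv[...,0]<100)&(hsv[...,1]>60),250,155,350,275)
nm=biggest(gm)
pm=biggest(win((hsv[...,1]<60)&(hsv[...,2]>130),170,190,215,285))
pn,e1,a1=fit(c,nm,[.51,.03,-.435],.22,.104,0,.036)
pp,e2,a2=fit(c,pm,[.45,.287,.03],.16,.054,0,.012)
print("nest",pn[:2],np.degrees(pn[2]),e1,a1,"plate",pp[:2],np.degrees(pp[2]),e2,a2)
np.savez("pose.npz",pn=pn,pp=pp)
def T(p,q): 
    q=np.array(q);ca,sa=np.cos(p[2]),np.sin(p[2]);return [p[0]+ca*q[0]-sa*q[1],p[1]+sa*q[0]+ca*q[1],q[2]]
for n,x,(r_,cc) in (("near",-.055,(234.4,289.8)),("far",.055,(192.7,309.1))):
    for h in (.007,.0115,.016): print(n,h,proj(c,T(pn,[x,0,.036+h])).round(1),(cc,r_))
v=cv2.resize(im[150:290,160:350],None,fx=4,fy=4,interpolation=cv2.INTER_CUBIC)
for m in (sil(c,pn,.22,.104,0,.036,im.shape[:2]),sil(c,pp,.16,.054,0,.012,im.shape[:2])):
    M=cv2.resize(m[150:290,160:350],None,fx=4,fy=4); cs,_=cv2.findContours((M>127).astype(np.uint8),0,1); cv2.drawContours(v,cs,-1,(255,0,0),1)
save("crop1",v)
E
```

```text
nest [0.51180077 0.02839067] -24.618002795311835 312.6941176470588 3913 plate [0.45372822 0.28935745] 1.1073629295948684 165.06274509803922 1487
near 0.007 [[290.2 232.7]] (289.8, 234.4)
near 0.0115 [[290.2 232.4]] (289.8, 234.4)
near 0.016 [[290.3 232.1]] (289.8, 234.4)
far 0.007 [[310.  191.7]] (309.1, 192.7)
far 0.0115 [[310.1 191.2]] (309.1, 192.7)
far 0.016 [[310.3 190.8]] (309.1, 192.7)
```

View pics/crop1.png

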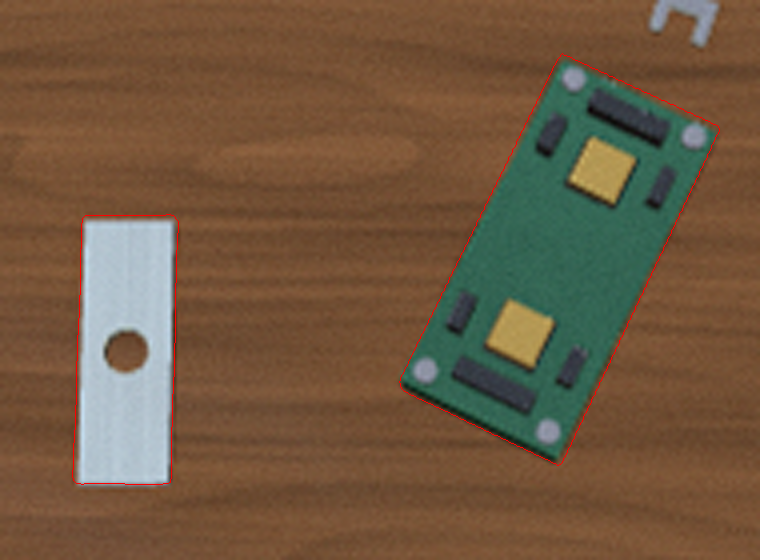

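The crop shows the silver 160 mm plate with its hole at (125,350) and the nest with two brass pads. The outlines match to within about 1 px. I'll move above the plate and refine with the wrist camera.

Emit:
send_rows:
  increments:
    - [[0.3,-0.3,0,0.1],[0.5,-0.6,0,0.2],[0.7,-0.9,0,0.3],[0.8,-1,0,0.308],[0.8,-1,0,0.308],[0.8,-1,0,0.308]]
  jaw: 1

```text
clock: 1.6
tool_pos: [0.449, 0.4098, 0.2267]
orientation: [-180.0, -0.0, 1.1]
force: [-0.3, 0.1, -0.0]
opening: 0.0875
gripper_force: 0.0
```

Emit:
send_rows:
  increments:
    - [[0.0,-0.3,0,0],[0.015,-0.61,0,0],[0.015,-0.61,0,0],[0.015,-0.61,0,0]]

```text
clock: 2.1
tool_pos: [0.4515, 0.2893, 0.2269]
orientation: [-180.0, -0.0, 1.2]
force: [-0.1, 1.0, 1.4]
opening: 0.0876
gripper_force: 0.0
```

```bash
python3 - <<'E'
from fit import *
o=ctrl.get_obs();print(o["clock"],o["tool_pos"],o["orientation"])
c=cal("wrist");print(c)
im=ctrl.snapshot("wrist");save("w1",im);np.save("w1.npy",im)
hsv=cv2.cvtColor(im,cv2.COLOR_RGB2HSV)
d=ctrl.trace("plate","wrist");print([(q["conf"],q["bbox"]) for q in d])
pp=np.load("pose.npz")["pp"]
m=biggest(d[0]["mask"]) if d else None
if d: 
    p,e,a=fit(c,m,pp,.16,.054,0,.012);print(p[:2],np.degrees(p[2]),e,a)
E
```

```text
2.1 [0.45146007 0.28931005 0.22693368] [-1.79953761e+02 -3.86124031e-02  1.20694679e+00]
(array([[373.42251909,   0.        , 289.3275102 ],
       [  0.        , 373.42251909, 209.07025023],
       [  0.        ,   0.        ,   1.        ]]), -0.0843032485863757, array([0.52836303, 0.29063258, 0.3841198 ]), array([[ 2.04021511e-02,  9.57751922e-01,  2.86871066e-01],
       [-9.99791475e-01,  1.97942780e-02,  5.01928970e-03],
       [-8.71171254e-04, -2.86913650e-01,  9.57956052e-01]]))
[(0.95, [176.6, 332.3, 302.7, 378.6]), (0.74, [264.8, 95.2, 320.3, 251.0]), (0.63, [64.1, 82.4, 213.0, 228.2])]
[0.03570353 0.36997474] 42.53008945164551 3311.0 3311
```

View pics/w1.png

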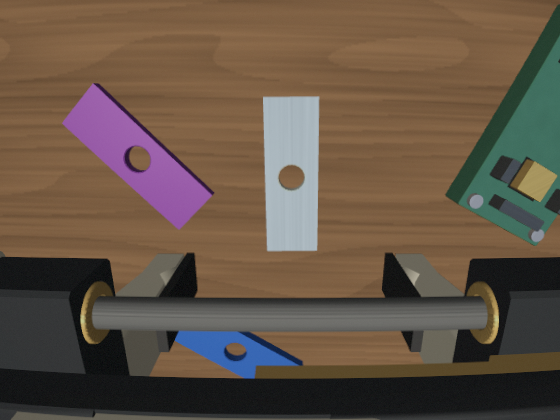

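The wrist picture shows the silver plate at (292,177), purple at (138,157), blue at (235,350) and the nest at the right edge. I'll fit the silver one.

```bash
python3 - <<'E'
from fit import *
c=cal("wrist"); d=[q for q in ctrl.trace("plate","wrist") if abs(np.mean(q["bbox"][::2])-292)<15]
im=np.load("w1.npy");hsv=cv2.cvtColor(im,cv2.COLOR_RGB2HSV)
m=np.zeros(im.shape[:2],bool);w=(slice(80,265),slice(240,345))
m[w]=((hsv[...,1]<60)&(hsv[...,2]>130))[w]; m=biggest(m)
for mm in [m]+[biggest(q["mask"]) for q in d]:
    p,e,a=fit(c,mm,np.load("pose.npz")["pp"],.16,.054,0,.012);print(p[:2],np.degrees(p[2]),e,a)
print(ctrl.get_obs()["tool_pos"],ctrl.spot_point("plate","wrist"), world(c,[[292,177]],.012))
E
```

```text
[0.45031487 0.28782377] 1.765106980145096 177.3372549019608 8369
[0.45018939 0.2875126 ] 1.9140625256572688 273.88235294117646 8260
[0.45141653 0.28960605 0.22636399] [{'pixel': [349.6, 237.3], 'conf': 0.91}, {'pixel': [174.9, 292.6], 'conf': 0.8}, {'pixel': [159.7, 140.3], 'conf': 0.68}] [[0.45090315 0.28689186 0.012     ]]
```

Emit:
send_rows:
  increments:
    - [[-0.005,-0.009,-0.25,0.006],[-0.005,-0.009,-0.5,0.006],[-0.005,-0.009,-0.75,0.006],[-0.005,-0.009,-0.95,0.006],[-0.005,-0.009,-1.0,0.006],[-0.005,-0.009,-1.0,0.006]]

```text
clock: 3.05
tool_pos: [0.4507, 0.2869, 0.0266]
orientation: [180.0, 0.0, 1.7]
force: [-0.9, -0.1, 0.4]
opening: 0.0876
gripper_force: 0.0
```

Emit:
send_rows:
  increments:
    - [[0,0,-0.05,0],[0,0,-0.1,0],[0,0,-0.115,0],[0,0,-0.115,0]]

```text
clock: 3.55
tool_pos: [0.4506, 0.2863, 0.0035]
orientation: [180.0, 0.0, 1.7]
force: [0.5, -0.3, 0.4]
opening: 0.0877
gripper_force: 0.0
```

Emit:
send_rows:
  increments:
    - [[0,0,0,0],[0,0,0,0],[0,0,0,0],[0,0,0,0],[0,0,0,0],[0,0,0,0],[0,0,0,0],[0,0,0,0]]
  jaw: 0.3

```text
clock: 4.55
tool_pos: [0.4507, 0.2866, 0.0037]
orientation: [-180.0, -0.0, 1.7]
force: [-0.4, 0.8, 1.8]
opening: 0.0536
gripper_force: 30.0
```

Emit:
send_rows:
  increments:
    - [[0,0,0.15,0],[0,0,0.35,0],[0,0,0.6,0],[0.05,-0.1,0.85,-0.05],[0.15,-0.25,1,-0.12],[0.22,-0.4,1,-0.19],[0.3,-0.55,1,-0.25],[0.335,-0.62,1,-0.306],[0.335,-0.62,1,-0.306],[0.335,-0.62,1,-0.306],[0.335,-0.62,1,-0.306]]

```text
clock: 5.92
tool_pos: [0.5172, 0.1628, 0.2033]
orientation: [180.0, 0.0, -24.5]
force: [-0.6, -0.3, -3.3]
opening: 0.0537
gripper_force: 30.0
```

```bash
python3 - <<'E'
from fit import *
o=ctrl.get_obs();print(o["clock"],o["tool_pos"],o["orientation"],o["opening"],o["gripper_force"])
c=cal("wrist")
im=ctrl.snapshot("wrist");np.save("w2.npy",im)
hsv=cv2.cvtColor(im,cv2.COLOR_RGB2HSV)
m=biggest((hsv[...,0]>60)&(hsv[...,0]<100)&(hsv[...,1]>60))
p,e,a=fit(c,m,np.load("pose.npz")["pn"],.22,.104,0,.036);print(p[:2],np.degrees(p[2]),e,a)
np.save("pn2.npy",p)
for t in ["nest_seat","near_pad_top","far_pad_top"]: print(t,[(round(d["conf"],2),np.round(d["pixel"],1)) for d in ctrl.spot_point(t,"wrist")])
ca,sa=np.cos(p[2]),np.sin(p[2])
def T(x,y,z): return [p[0]+ca*x-sa*y,p[1]+sa*x+ca*y,z]
v=im.copy();cs,_=cv2.findContours((sil(c,p,.22,.104,0,.036,m.shape)>127).astype(np.uint8),0,1);cv2.drawContours(v,cs,-1,(255,0,0),1)
for sx in(-1,1):
    print(sx,[proj(c,T(sx*.055,0,.036+h)).round(1).tolist() for h in(.007,.016)])
    for sy in(-1,1): # stop tops
        q=np.array([T(sx*a,sy*b,.058) for a,b in((.049,.031),(.071,.031),(.071,.041),(.049,.041))])
        cv2.polylines(v,[np.round(proj(c,q)).astype(np.int32)],True,(255,255,0))
v=v[0:300,260:560];save("w2",cv2.resize(v,None,fx=2,fy=2,interpolation=cv2.INTER_CUBIC))
E
```

```text
5.925 [0.51721002 0.16283838 0.20334107] [ 1.79983111e+02  2.18487968e-02 -2.45416833e+01] 0.0536899656849088 29.999460875988007
[0.51166631 0.02702763] -24.986831448326516 2166.8196078431374 29011
nest_seat [(0.78, array([133.3, 430.2]))]
near_pad_top [(0.75, array([199. , 431.7]))]
far_pad_top [(0.69, array([ 63.7, 441.5]))]
-1 [[[430.1, 193.3]], [[433.8, 195.9]]]
1 [[[443.6, 62.6]], [[448.0, 61.7]]]
```

View pics/w2.png

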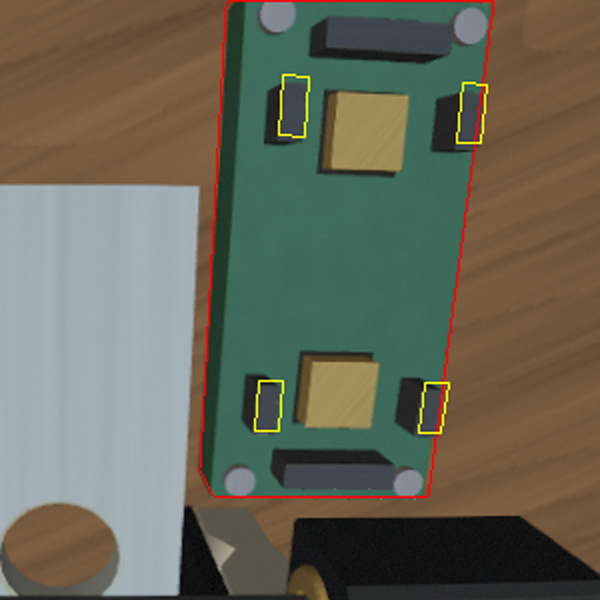

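The nest fits with stops and pads (near about (431,198), far about (442,63)) as predicted. Next I check the plate's offset in the hand using its front edge at about (260..359, 92).

```bash
python3 - <<'E'
from fit import *
c=cal("wrist");im=np.load("w2.npy");hsv=cv2.cvtColor(im,cv2.COLOR_RGB2HSV)
m=((hsv[...,1]<60)&(hsv[...,2]>130));m[250:]=0;m[:,400:]=0;m[:,:200]=0
n,l,s,_=cv2.connectedComponentsWithStats(m.astype(np.uint8));k=1+s[1:,4].argmax();m=l==k
print(s[k]);l0,t0,w0,h0=s[k][:4]
px=[(cc,np.argmax(m[:,cc])) for cc in np.linspace(l0+8,l0+w0-12,9).astype(int)]
rows=np.arange(t0+10,t0+100,15); L=[(np.argmax(m[r]),r) for r in rows]; Rr=[(m.shape[1]-1-np.argmax(m[r][::-1])+1,r) for r in rows]
a=np.radians(-24.54);t=np.array([.5172,.1628]);B=np.array([[np.cos(a),np.sin(a)],[-np.sin(a),np.cos(a)]])
for q,z in((px,.2116),(L,.2116),(Rr,.2116)): print(((world(c,q,z)[:,:2]-t)@B.T).round(4).tolist())
p=np.load("pn2.npy")
# end-stop check: dark pixels along axis, z .058
for q in [(260+320/2,17/2),(260+450/2,23/2),(260+285/2,463/2),(260+385/2,465/2)]:
    w=world(c,[q],.058)[0,:2]-p[:2];A=p[2];print("stop pt in nest",(np.array([[np.cos(A),np.sin(A)],[-np.sin(A),np.cos(A)]])@w).round(4))
E
```

```text
[  220    92   140   158 20976]
[[0.0794, 0.023], [0.0797, 0.0172], [0.0796, 0.0115], [0.0796, 0.0057], [0.0796, -0.0001], [0.0796, -0.0058], [0.0796, -0.0116], [0.0796, -0.0174], [0.0793, -0.0232]]
[[0.076, 0.0263], [0.0703, 0.0262], [0.0645, 0.0264], [0.0586, 0.0263], [0.0525, 0.0262], [0.0463, 0.0261]]
[[0.0759, -0.0279], [0.0702, -0.0278], [0.0644, -0.0277], [0.0585, -0.0279], [0.0525, -0.0278], [0.0463, -0.0277]]
stop pt in nest [0.0925 0.0276]
stop pt in nest [ 0.0929 -0.0236]
stop pt in nest [-0.0855  0.0265]
stop pt in nest [-0.0863 -0.0184]
```

Emit:
send_rows:
  increments:
    - [[-0.01,-0.2,0,-0.003],[-0.02,-0.45,0,-0.003],[-0.0325,-0.671,-0.05,-0.003],[-0.0325,-0.671,-0.25,-0.003],[-0.0325,-0.671,-0.45,-0.003],[-0.0325,-0.671,-0.6,-0.003],[-0.0325,-0.671,-0.64,-0.003],[-0.0325,-0.671,-0.64,-0.003]]

```text
clock: 7.12
tool_pos: [0.5115, 0.0284, 0.0759]
orientation: [180.0, -0.0, -24.9]
force: [-0.4, 0.6, -3.6]
opening: 0.0535
gripper_force: 30.0
```

```bash
python3 - <<'E'
from fit import *
o=ctrl.get_obs();print(o["clock"],o["tool_pos"],o["orientation"],o["force"],o["opening"])
c=cal("wrist");im=ctrl.snapshot("wrist");np.save("w3.npy",im);save("w3",im)
E
```

```text
7.125 [0.51147203 0.02835438 0.07586432] [ 1.79981689e+02 -6.34434709e-03 -2.48503004e+01] [-0.43393836  0.57796137 -3.55460434] 0.05353060416603995
```

View pics/w3.png

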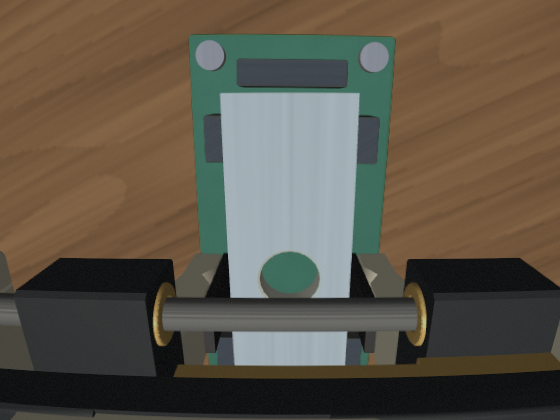

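The plate (rows 93+, cols 222–358) sits centred between the side stops (205–378) and behind the far stop (row 87). I compare these in world coordinates.

```bash
python3 - <<'E'
from h import *
c=cal("wrist");a=np.radians(-24.85);t=np.array([.5115,.0284]);B=np.array([[np.cos(a),np.sin(a)],[-np.sin(a),np.cos(a)]])
f=lambda q,z:print(((world(c,q,z)[:,:2]-t)@B.T).round(4).tolist())
f([(222,93.5),(358,93.5)],.0842)       # plate top front corners: want .080, +-.027
f([(238,59.5),(347,60.5)],.058)        # far stop outer top edge: .096,+-.025
f([(238,80),(347,80),(238,87),(347,87)],.058) # inner top edge .084 
f([(205,116),(378,118),(205,150),(378,150)],.058)   # side stops outer +-.041, x .071
f([(190.5,36.5),(394,38.5)],.036)  # nest far corners .110,+-.052
E
```

```text
[[0.0793, 0.0257], [0.0793, -0.0268]]
[[0.0943, 0.0226], [0.0938, -0.0259]]
[[0.0854, 0.0228], [0.0854, -0.0262], [0.0824, 0.0229], [0.0824, -0.0263]]
[[0.0696, 0.0387], [0.0687, -0.0412], [0.0539, 0.0396], [0.0539, -0.0421]]
[[0.1077, 0.0488], [0.1067, -0.0523]]
```

Emit:
send_rows:
  increments:
    - [[-0.008,-0.002,-0.03,0],[-0.008,-0.002,-0.07,0],[-0.008,-0.002,-0.09,0],[-0.008,-0.002,-0.09,0]]

```text
clock: 7.68
tool_pos: [0.5093, 0.0276, 0.0572]
orientation: [180.0, 0.0, -24.9]
force: [0.1, -1.0, -2.9]
opening: 0.0535
gripper_force: 30.0
```

Emit:
send_rows:
  increments:
    - [[0,0,-0.01,0],[0,0,-0.015,0],[0,0,-0.015,0]]

```text
clock: 8.05
tool_pos: [0.5095, 0.0278, 0.0546]
orientation: [180.0, 0.0, -24.9]
force: [-0.9, -0.0, -3.2]
opening: 0.0537
gripper_force: 30.0
```

Emit:
send_rows:
  increments:
    - [[0,0,-0.005,0],[0,0,-0.01,0],[0,0,-0.01,0]]

```text
clock: 8.43
tool_pos: [0.5096, 0.0278, 0.0527]
orientation: [-180.0, -0.0, -24.9]
force: [0.5, -0.3, -1.0]
opening: 0.0533
gripper_force: 30.0
```

Emit:
send_rows:
  increments:
    - [[0,0,-0.005,0],[0,0,-0.005,0]]

```text
clock: 8.68
tool_pos: [0.5097, 0.0278, 0.0519]
orientation: [-180.0, -0.0, -24.9]
force: [0.7, 0.1, 2.3]
opening: 0.0532
gripper_force: 30.0
```

Contact has been made. I release and rise.

Emit:
send_rows:
  increments:
    - [[0,0,0,0],[0,0,0,0],[0,0,0,0],[0,0,0,0],[0,0,0,0]]
  jaw: 1

```text
clock: 9.3
tool_pos: [0.5095, 0.0277, 0.0515]
orientation: [180.0, 0.0, -24.9]
force: [-0.2, 0.9, -0.1]
opening: 0.087
gripper_force: 0.0
```

Emit:
send_rows:
  increments:
    - [[0,0,0.1,0],[0,0,0.3,0],[0,0,0.5,0],[0,0,0.7,0],[0,0,0.75,0],[0,0,0.75,0],[0,0,0.75,0]]

```text
clock: 10.18
tool_pos: [0.5087, 0.0276, 0.2002]
orientation: [179.9, 0.1, -24.9]
force: [0.2, -0.4, -0.4]
opening: 0.0878
gripper_force: 0.0
```

```bash
python3 - <<'E'
from fit import *
o=ctrl.get_obs();print(o["clock"],o["tool_pos"],o["orientation"],o["force"],o["opening"])
c=cal("wrist");im=ctrl.snapshot("wrist");np.save("w4.npy",im);save("w4",im)
E
```

```text
10.175 [0.50874634 0.02756132 0.20023243] [ 1.79923911e+02  9.44203340e-02 -2.48989188e+01] [ 0.15650212 -0.38430964 -0.43109287] 0.08778500561645737
```

View pics/w4.png

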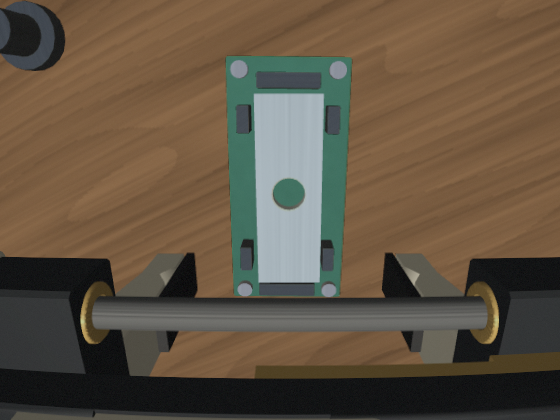

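The plate lies between the stops (top corners (255,94) to (320,283)), released on the pads. I shut the fingers and press near and far in turn.

Emit:
send_rows:
  increments:
    - [[-0.1,0.05,0,0],[-0.25,0.115,0,0],[-0.25,0.115,-0.2,0],[-0.25,0.115,-0.4,0],[-0.25,0.115,-0.6,0],[-0.25,0.115,-0.65,0],[-0.25,0.115,-0.65,0],[-0.25,0.115,-0.65,0]]
  jaw: 0

```text
clock: 11.22
tool_pos: [0.4605, 0.0512, 0.0727]
orientation: [-179.9, -0.1, -24.9]
force: [0.1, -1.1, -0.4]
opening: 0.0132
gripper_force: 0.0
```

Emit:
send_rows:
  increments:
    - [[0,0,-0.02,0],[0,0,-0.035,0],[0,0,-0.05,0],[0,0,-0.05,0]]

```text
clock: 11.72
tool_pos: [0.4595, 0.0508, 0.0615]
orientation: [180.0, 0.0, -24.9]
force: [0.3, 0.2, 0.1]
opening: 0.0004
gripper_force: 0.0
```

Emit:
send_rows:
  increments:
    - [[0,0,-0.01,0],[0,0,-0.02,0],[0,0,-0.02,0]]

```text
clock: 12.1
tool_pos: [0.4593, 0.0509, 0.0576]
orientation: [180.0, 0.0, -24.9]
force: [-2.5, 2.0, 3.0]
opening: 0.0003
gripper_force: 1.8
```

Emit:
send_rows:
  increments:
    - [[0,0,-0.01,0],[0,0,-0.015,0],[0,0,-0.015,0]]

```text
clock: 12.48
tool_pos: [0.4591, 0.0509, 0.0546]
orientation: [180.0, 0.0, -24.9]
force: [-4.0, 2.6, 5.6]
opening: 0.0002
gripper_force: 2.9
```

Emit:
send_rows:
  increments:
    - [[0,0,0.07,0],[0,0,0.14,0],[0.25,-0.115,0.14,0],[0.5,-0.23,0.14,0],[0.5,-0.23,0.12,0],[0.5,-0.23,0.08,0],[0.5,-0.23,0.06,0],[0.5,-0.23,0.05,0],[0.5,-0.23,0.05,0]]

```text
clock: 13.6
tool_pos: [0.5593, 0.0051, 0.0647]
orientation: [-180.0, -0.0, -24.8]
force: [0.3, 0.2, -0.1]
opening: 0.0005
gripper_force: 0.0
```

Emit:
send_rows:
  increments:
    - [[0,0,-0.015,0],[0,0,-0.03,0],[0,0,-0.03,0]]

```text
clock: 13.98
tool_pos: [0.5598, 0.0049, 0.0586]
orientation: [-180.0, -0.0, -24.9]
force: [1.4, -0.1, 1.5]
opening: 0.0005
gripper_force: 0.6
```

Emit:
send_rows:
  increments:
    - [[0,0,-0.015,0],[0,0,-0.03,0],[0,0,-0.03,0]]

```text
clock: 14.35
tool_pos: [0.5603, 0.0047, 0.0527]
orientation: [-180.0, -0.1, -24.9]
force: [2.1, 0.4, 2.6]
opening: 0.0005
gripper_force: 1.5
```

Emit:
send_rows:
  increments:
    - [[0,0,-0.01,0],[0,0,-0.02,0],[0,0,-0.02,0]]

```text
clock: 14.72
tool_pos: [0.5606, 0.0047, 0.0494]
orientation: [-180.0, -0.1, -24.9]
force: [1.2, -2.5, 8.5]
opening: 0.0005
gripper_force: 4.6
```

Emit:
send_rows:
  increments:
    - [[0,0,-0.01,0],[0,0,-0.015,0],[0,0,-0.015,0]]

```text
clock: 15.1
tool_pos: [0.5602, 0.0048, 0.0482]
orientation: [-180.0, -0.1, -24.8]
force: [-7.1, 1.3, 28.6]
opening: 0.0007
gripper_force: 13.9
```

Bottomed at the far end (z=0.048, 29 N). Now the near end.

Emit:
send_rows:
  increments:
    - [[0,0,0.07,0],[0,0,0.15,0],[-0.25,0.115,0.15,0],[-0.5,0.23,0.15,0],[-0.5,0.23,0.12,0],[-0.5,0.23,0.08,0],[-0.5,0.23,0.055,0],[-0.5,0.23,0.045,0],[-0.5,0.23,0.045,0]]

```text
clock: 16.23
tool_pos: [0.4597, 0.0504, 0.0541]
orientation: [180.0, 0.0, -24.9]
force: [0.3, -0.6, 0.7]
opening: 0.0002
gripper_force: 0.0
```

Emit:
send_rows:
  increments:
    - [[0,0,-0.015,0],[0,0,-0.03,0],[0,0,-0.03,0]]

```text
clock: 16.6
tool_pos: [0.4595, 0.0507, 0.0484]
orientation: [180.0, 0.0, -24.9]
force: [-0.3, 1.0, -0.1]
opening: 0.0006
gripper_force: 0.0
```

Emit:
send_rows:
  increments:
    - [[0,0,-0.005,0],[0,0,-0.01,0],[0,0,-0.01,0]]

```text
clock: 16.98
tool_pos: [0.4596, 0.0508, 0.0482]
orientation: [-180.0, -0.0, -24.8]
force: [-8.6, 0.5, 23.4]
opening: 0.0007
gripper_force: 11.9
```

Near is solid too (23 N at 0.048). I recheck the far end and then look.

Emit:
send_rows:
  increments:
    - [[0,0,0.07,0],[0,0,0.15,0],[0.25,-0.115,0.15,0],[0.5,-0.23,0.15,0],[0.5,-0.23,0.12,0],[0.5,-0.23,0.07,0],[0.5,-0.23,0.03,0],[0.5,-0.23,0.015,0],[0.5,-0.23,0.015,0]]

```text
clock: 18.1
tool_pos: [0.5592, 0.0051, 0.0495]
orientation: [180.0, 0.0, -24.8]
force: [0.3, 0.2, -0.4]
opening: 0.0001
gripper_force: 0.0
```

Emit:
send_rows:
  increments:
    - [[0,0,-0.01,0],[0,0,-0.02,0],[0,0,-0.02,0]]

```text
clock: 18.48
tool_pos: [0.5599, 0.0051, 0.0482]
orientation: [-180.0, -0.1, -24.8]
force: [-10.1, 2.4, 23.1]
opening: 0.0003
gripper_force: 11.6
```

Emit:
send_rows:
  increments:
    - [[0,0,0.15,0],[0,0,0.4,0],[-0.25,0.1,0.7,0],[-0.25,0.1,0.75,0],[-0.25,0.1,0.75,0],[-0.25,0.1,0.75,0],[-0.25,0.1,0.75,0]]

```text
clock: 19.35
tool_pos: [0.5093, 0.0245, 0.1944]
orientation: [179.9, 0.1, -24.9]
force: [-0.2, 0.5, 0.4]
opening: 0.0002
gripper_force: 0.0
```

```bash
python3 - <<'E'
from fit import *
o=ctrl.get_obs();print(o["clock"],o["tool_pos"],o["force"])
c=cal("wrist");im=ctrl.snapshot("wrist");np.save("w5.npy",im)
s=ctrl.snapshot("scene");v=cv2.resize(s[180:250,190:315],(600,336),interpolation=cv2.INTER_CUBIC)
w=cv2.resize(im[40:310,200:380],(180*220//180*0+224,336)); save("w5",np.hstack([v[:,:570],w]))
hsv=cv2.cvtColor(im,cv2.COLOR_RGB2HSV);m=np.zeros(im.shape[:2],bool);k=(slice(40,310),slice(225,355))
m[k]=((hsv[...,1]<60)&(hsv[...,2]>130))[k]; m=cv2.morphologyEx(m.astype(np.uint8),cv2.MORPH_OPEN,np.ones((20,20)))
m=biggest(m)
for z in(.036,.043): 
    p,e,a=fit(c,m,[.51,.028,-.434],.16,.054,z,z+.012);print(z,p[:2],np.degrees(p[2]),e,a)
E
```

```text
19.35 [0.50926022 0.02449671 0.19441881] [-0.19357893  0.48577322  0.38346649]
0.036 [0.50790833 0.02695541] -24.74790773608493 6227.317647058823 5961
0.043 [0.5079438  0.02742532] -24.979045589754715 6726.725490196079 5961
```

View pics/w5.png

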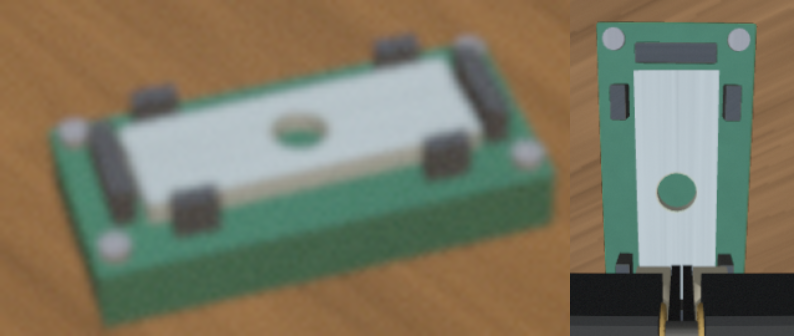

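The view shows the plate flat and level inside all the stops, with both ends firm at 48 mm (seat plus thickness) and the gripper clear.

```bash
python3 -c "
from plant import ctrl
print(ctrl.close_job())"
```

```text
the job is handed in; nothing more can be done
None
```

The long silver plate is released in the green nest and pressed down flat, with both ends firm at seat level (top at about 48 mm); the job was handed in at about 19 s, and the hand-in call gave no verdict.

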